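# Click the shelf guard home in front of the teapot

### The arm

A 6-joint arm with a two-finger parallel gripper is mounted at the origin on the work surface. World frame = base frame: x ahead of the robot, y to its left, z up, the work surface at z = 0. Lengths are in m, angles in rad, forces in N, time in s.
With the tool pointing down it reaches from about 0.25 to 0.775 m from the base axis. Payload 4 kg.
Tool frame: the origin (TCP) lies midway between the tips of the shut fingers; the grasp point (between the pads) lies 19 mm behind it; z points along the fingers, y is the line along which they close (so a half turn about z gives the same grasp; the last joint's range is limited). The gripper opens to 94 mm and grips with 3 to 60 N. Pads are 16 mm wide; open, the fingers measure 119 mm over their backs; the gripper's body (75 mm by 177 mm) begins 78 mm behind the grasp point.
Start: joints at [-1.321, 0.087, 1.371, -0, 1.684, -0.103], TCP at [0.19, -0.516, 0.206] pointing down, gripper open.
Joint ranges: [-3.1, 3.1], [-0.76, 2.03], [0.27, 2.55], [-1.08, 4.22], [0.17, 2.65], [-2.57, 2.57]. Speed limits (rad/s): [2.79, 2.79, 3.14, 3.14, 3.14, 3.14].

### API

Orientations are given as [roll, pitch, yaw] about the fixed x, y, z axes, in that order (R = Rz(yaw) Ry(pitch) Rx(roll)).
In Python, from bench import get_obs, snapshot, close_job gives the robot as it stands. The module is installed in compiled form; this text tells all that it offers.
- The arm moves only by the tool drive_tool, never from a script. Its argument "commands" is a list of rows, each a list of 6 numbers: the shift along the tool's x, y, z in units of 0.04 m (1.0 is 0.04 m), then the turn, a rotation vector about the tool's x, y, z in units of 0.1 rad (1.0 is 0.1 rad). In form: [[dx, dy, dz, wx, wy, wz], ...]. A call has 1 to 20 rows; each row shifts and turns the commanded pose from where the row before left it, along the tool's axes as they then stand; what a row does not reach is not made up. A row lasts 1/8 s, in which the tool goes at most 62.5 mm and 10.7 degrees, less where a joint would pass 70% of its speed; a pose out of reach is approached as far as the arm can. A call with a number of a shift or a turn outside -1 to 1 is refused whole. A call with a gripper value outside its range is refused whole. "gripper" is the closure, from 0 (fully open) to 1 (shut), set as the call begins (left out, the last holds). The fingers move at their own pace and stop on an object; the grip force is fixed at half the most. Time passes only in rows, so rows that do not move let the fingers close. It gives the time, the measured TCP pose, the force, the opening and the grip force at its end, in the units of the state.
- get_obs(): the state, without advancing time (a new reading comes with each control period).
- snapshot(name): name is "side" or "top" or "wrist"; returns a dict with "image" (420x560x3 uint8, blue, green, red), "range_z" (420x560 float32, m along the optical axis (not along the pixel's ray), 0 where there is no reading), "fx", "fy", "cx", "cy" (pixels), "rvec" (rotation vector, rad) and "tvec" (3), from world to camera coordinates, as OpenCV has them. Camera axes: x right, y down, z forward; pixel columns grow to the right and rows downward; lengths in m; the calibration is good to about 2 mm. A picture is of the moment at which its call begins.
- close_job(): hands the job in; it is judged then, once.
The state is a dict: "time": time; "joint_positions": joint angles; "qvel": joint speeds; "joint_torque": joint torques, N m; "tool_pos": TCP position; "ee_rot": TCP orientation; "wrist_force": force on the tool from outside, world axes, zero at the start; "wrist_torque": the same for the moment, N m; "width": finger opening in m; "finger_force": force on a finger pad.
Only numpy, scipy, OpenCV 4.12 (cv2) and the standard library are available. Lean on these libraries where they do the work, as an engineer would, in place of code of your own. Each camera call takes 0.05 s, during which the arm holds its last target. There are 200 camera calls.

### The job

The low white shelf has a sliding guard on the rail along its front edge, with a notch in the rail in front of each of its three places. Push it by its end with the fingertips along the rail until its plunger drops into the notch in front of the teapot, leave it clicked in there and draw back. Only push: do not pinch the guard between the fingers, do not pull up its plunger knob, and leave the teapot and everything else standing where it is.

Things in the scene. Friction and masses are not known exactly. Their poses are not given: they have to be found in the camera images.
- shelf: White wooden shelf, fixed; board 300 deep (its x) by 600 wide (its y), top 80 mm above the table. Origin on the table under the board's middle; x points away from the robot, y left along the rail. Place and yaw vary. Behind the rail (shelf x about 60) at shelf y about -170, 0 and 170 mm stand teapot, kettle and glass canister, in any order, up to 12 mm off these points.
- notch_right (a point): Middle of the right-hand notch, at the height of the rail's top (92 mm above the table). The aluminium rail, 560 long, 18 wide, runs along shelf y at shelf x = -125 mm. Each notch lies between two half-round cross ridges 3 mm high, crests 10.7 mm either side of this point. The guard is centred in this notch at joint guard = 0.03.
- notch_mid (a point): Middle of the middle notch, likewise; 170 mm to the left of notch_right; joint guard = 0.20.
- notch_left (a point): Middle of the left-hand notch, likewise; 170 mm to the left of notch_mid; joint guard = 0.37.
- guard (a joint): Travel of the guard along the rail in m, growing to the left (shelf +y); 0 and 0.40 are the end stops. It starts between the right and the middle notch, in neither. It slides with 1 to 2 N; riding up the first ridge of a notch takes 5 to 8 N, falling to nothing at the crest; about 6 mm short of the notch's centre the spring snaps it in (let go earlier, it stays on the ridge). Pushing it out again takes 8 to 10 N.
- guard_center (a point): Centre of the core of the guard, an upright 250 g block on the rail. Grey core 20 thick (shelf x), 108 long (shelf y), 98 to 143 mm above the table, faced front and back by wooden boards 5 thick, 100 long, 86 to 148 mm above the table; so the core stands out 4 mm at either end, and these ends are what to push on.
- guard_left_end (a point): Centre of the core's left end face (54 mm left of guard_center), 120 mm above the table.
- guard_right_end (a point): Centre of the core's right end face (54 mm right of guard_center), 120 mm above the table.
- plunger (a joint): Height in m of the guard's spring plunger, whose black knob (18 mm across, 12 high, at about 150 to 162 mm above the table) stands on top of the guard's middle: about -0.001 seated in a notch, 0.0015 riding on the plain rail, 0.0045 on a ridge's crest, 0.014 pulled right up.
- guard_front: The guard's wooden board on the robot's side; origin at the rail's top under the guard's middle.
- guard_back: The guard's wooden board on the far side; same origin.
- teapot: Mustard ceramic teapot, round belly 120 mm across, 126 high, a spout on its +x side reaching 100 mm from its axis and a loop handle on the other side reaching 94 mm. Loose, 600 g. Origin under its belly's centre.
- kettle: Stainless kettle, 148 mm across at the foot, 205 high over its black bail handle, short spout. Loose. Origin under its centre.
- canister: Tall glass canister, 96 mm across, 213 high with its steel twist cap. Loose. Origin under its centre.
- herb_jar: Small glass jar, 40 mm across, 70 high, loose on the shelf between two of the places and nearer the rail (shelf x about -35 mm). Origin under its centre.
- mug: White mug, 80 mm across, 92 high, loose on the table by the shelf's left end. Origin under its centre.
- sugar_bowl: Blue ceramic bowl, 104 mm across, 50 high, loose on the table by the shelf's right end. Origin under its centre.
Things that resemble listed ones, but are neither listed nor needed, are in the scene too. Of the things like the teapot, leave any that is green; of the rest the smaller one is meant.

How it is judged:
By the outcome, as a careful person would: the job done as asked, in the order asked, and still so for the second after the job is handed in, with the robot touching nothing.
It also fails if it takes over 53 s, if anything falls off the work surface, if the arm or the gripper's body presses on something with over 40 N, if the wrist force passes 120 N, or if a joint passes its speed limit or range.

## Working session

There is one attempt and no reset: what is moved stays moved. The work goes in short steps, Python scripts to look and compute and a tool call to move; the robot and the scene stay as the last step left them, time stands still between calls to the robot, and variables do not carry over. Pictures are saved under pics/ and viewed, at most 10 in all, crops included, and the job is handed in when it is done.

Besides the shell and the picture viewer there is one more tool, called after ">>>" as name(argument=value, ...) on one line, values as JSON. drive_tool: Moves the arm, as the interface text tells. Its arguments: {"type":"object","properties":{"commands":{"type":"array"},"gripper":{"type":"number"}},"required":["commands"]}

```bash
mkdir -p pics; cat > h.py <<'E'
import numpy as np, cv2
from bench import get_obs, snapshot, close_job
def cloud(s):
    R=cv2.Rodrigues(np.array(s["rvec"],float))[0]; t=np.array(s["tvec"],float).ravel()
    z=s["range_z"].astype(float); v,u=np.mgrid[:z.shape[0],:z.shape[1]]
    p=np.stack([(u-s["cx"])/s["fx"]*z,(v-s["cy"])/s["fy"]*z,z],-1)
    w=(p-t)@R; w[z==0]=np.nan
    return w
E
python3 - <<'E'
from h import *
import pickle
for n in("top","side"):
    s=snapshot(n); cv2.imwrite(f"pics/{n}0.png",s["image"]); pickle.dump(s,open(n+"0.pkl","wb"))
o=get_obs();print(o["time"],o["tool_pos"],o["ee_rot"])
E
```

```text
0.1 [ 0.18992603 -0.51565611  0.20443208] [-3.13962653e+00 -2.18655951e-04  3.52791552e-01]
```

View pics/top0.png

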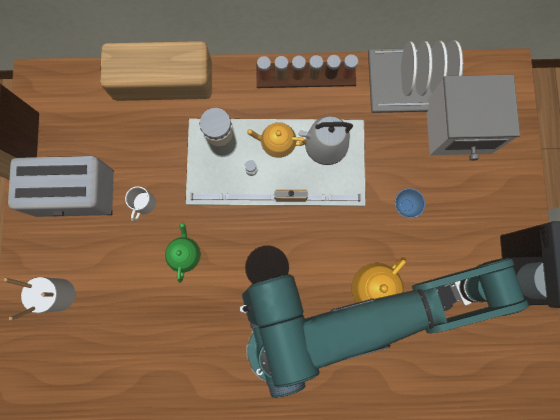

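View pics/side0.png

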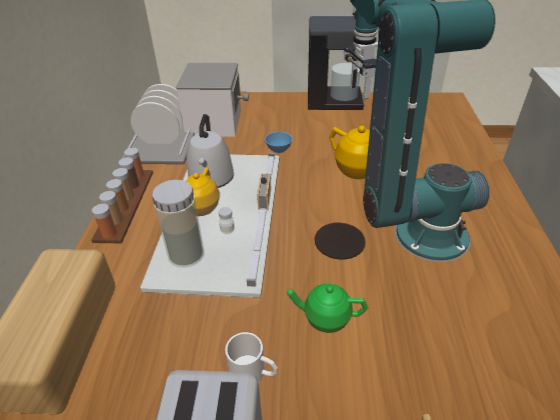

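The top view shows the shelf at about (187–365, 120–205) and the small mustard teapot in the middle place (278,139). The guard is at about (291,195), right of the middle notch, so it must be pushed left from its right end. Next I measure.

```bash
python3 - <<'E'
from h import *
import pickle
s=pickle.load(open("top0.pkl","rb")); w=cloud(s)
c=s["image"][100:220,180:375]; cv2.imwrite("pics/c1.png",cv2.resize(c,None,fx=4,fy=4,interpolation=cv2.INTER_CUBIC))
sub=w[180:215,180:375].reshape(-1,3)
g=sub[(sub[:,2]>.135)&(sub[:,2]<.155)]
r=cv2.minAreaRect(g[:,:2].astype(np.float32)); print("guard",len(g),r,g.mean(0),g.min(0),g.max(0))
b=w[100:220,170:380].reshape(-1,3); b=b[(b[:,2]>.074)&(b[:,2]<.087)]
print("board",cv2.minAreaRect(b[:,:2].astype(np.float32)))
k=sub[sub[:,2]>.155];print("knob",k.mean(0) if len(k) else 0)
for p in [(278,139),(216,125),(327,140),(251,168),(409,203),(137,200)]: print(p,w[p[1],p[0]])
E
```

```text
guard 297 ((0.5030730962753296, -0.05029454827308655), (0.106306292116642, 0.031372103840112686), 88.210693359375) [ 0.50274962 -0.05066385  0.14455132] [ 0.48635406 -0.1036283   0.13578109] [0.51863533 0.00289132 0.15476439]
board ((0.6292887926101685, -0.0036500096321105957), (0.6000333428382874, 0.3015822172164917), 88.44859313964844)
knob [ 0.50312389 -0.05029683  0.16207686]
(278, 139) [ 0.67188688 -0.0138342   0.1874538 ]
(216, 125) [0.68649855 0.17031341 0.28990299]
(327, 140) [ 0.65408586 -0.16564608  0.22272629]
(251, 168) [0.58691594 0.07477407 0.15685678]
(409, 203) [ 4.89633812e-01 -4.67463880e-01 -3.22181653e-04]
(137, 200) [0.51908545 0.47984963 0.01053638]
```

View pics/c1.png

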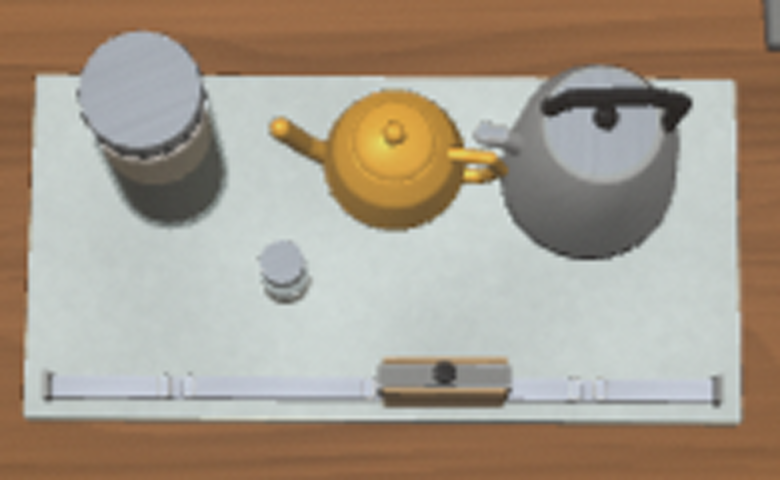

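The crop shows the guard's core at about (378–512, 362–392), the left notch ridges at (175,387) and the right at (587,390). Fitted shelf: centre (0.629, -0.004), yaw about -0.027. That puts notch_mid at about (0.504, 0.000), with the guard centre at y ≈ -0.050 and its right end at about -0.104. I raise, turn and move to the right of the guard with fingers shut.

>>> drive_tool(commands=[[0, 0, -1, 0, 0, 0], [0, 0, -1, 0, 0, 0], [0, 0, -1, 0, 0, 0], [0, 0, 0, 0, 0, 0.95], [0, 0, 0, 0, 0, 0.95], [0, 0, 0, 0, 0, 0.95], [0, 0, 0, 0, 0, 0.95], [0.75, -0.95, 0, 0, 0, 0], [0.75, -0.95, 0, 0, 0, 0], [0.75, -0.95, 0, 0, 0, 0], [0.75, -0.95, 0, 0, 0, 0], [0.75, -0.95, 0, 0, 0, 0], [0.75, -0.95, 0, 0, 0, 0], [0.75, -0.95, 0, 0, 0, 0], [0.75, -0.95, 0, 0, 0, 0], [0.75, -0.95, 0, 0, 0, 0], [0.75, -0.95, 0, 0, 0, 0], [0, 0, 0, 0, 0, 0], [0, 0, 0, 0, 0, 0]], gripper=1)

```text
time: 2.48
tool_pos: [0.4999, -0.1447, 0.325]
ee_rot: [3.141, 0.001, -0.027]
wrist_force: [-0.1, -0.8, 1.2]
width: 0.0004
finger_force: 0.0
```

```bash
python3 - <<'E'
from h import *
s=snapshot("wrist"); w=cloud(s); cv2.imwrite("pics/w1.png",s["image"])
p=w.reshape(-1,3); p=p[(p[:,0]>.44)&(p[:,0]<.56)&(p[:,1]>-.14)&(p[:,1]<.06)]
g=p[(p[:,2]>.138)&(p[:,2]<.152)]; print(len(g),cv2.minAreaRect(g[:,:2].astype(np.float32)) if len(g) else 0)
k=p[(p[:,2]>.157)&(p[:,2]<.17)]; print("knob",len(k),k.mean(0))
E
```

```text
3206 ((0.5012418627738953, -0.04922369495034218), (0.10812652111053467, 0.030390199273824692), 88.33454132080078)
knob 311 [ 0.50196678 -0.05023369  0.16382965]
```

View pics/w1.png

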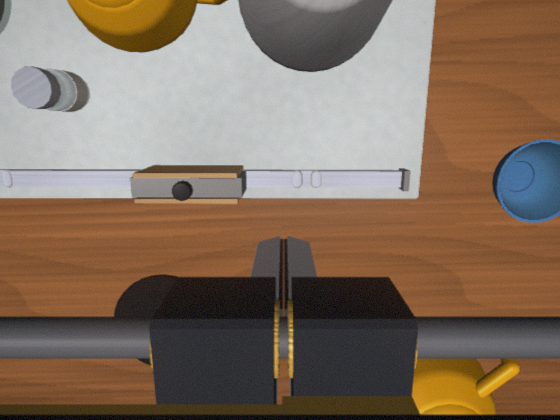

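The wrist view shows the guard clear of the fingers (132–245, 165–203) and the right notch's ridges at (297,179) and (316,179). One ridge is visible at (7,179). I use these to refine the notch position.

```bash
python3 - <<'E'
from h import *
s=snapshot("wrist"); R=cv2.Rodrigues(np.array(s["rvec"],float))[0]; t=np.array(s["tvec"],float).ravel(); c=-R.T@t
for u,v in [(297,179),(316,179),(7,179)]:
    d=R.T@np.array([(u-s["cx"])/s["fx"],(v-s["cy"])/s["fy"],1]); print(c+d*(.094-c[2])/d[2])
E
```

```text
[ 0.49772437 -0.15867954  0.094     ]
[ 0.49712599 -0.17952268  0.094     ]
[0.50687052 0.15990444 0.094     ]
```

>>> drive_tool(commands=[[0, 0, 1, 0, 0, 0], [0, 0, 1, 0, 0, 0], [0, 0, 1, 0, 0, 0], [0, 0, 1, 0, 0, 0], [0, 0, 0.75, 0, 0, 0], [0, 0, 0.5, 0, 0, 0], [0, 0, 0, 0, 0, 0], [0, -0.2, 0, 0, 0, 0], [0, -0.2, 0, 0, 0, 0], [0, 0, 0, 0, 0, 0], [0, 0, 0, 0, 0, 0]])

```text
time: 3.95
tool_pos: [0.501, -0.1283, 0.116]
ee_rot: [3.141, -0.001, -0.027]
wrist_force: [-0.2, -0.3, -0.8]
width: 0.0005
finger_force: 0.0
```

>>> drive_tool(commands=[[0, -0.1, 0, 0, 0, 0], [0, -0.1, 0, 0, 0, 0], [0, -0.1, 0, 0, 0, 0], [0, -0.1, 0, 0, 0, 0], [0, -0.1, 0, 0, 0, 0], [0, -0.1, 0, 0, 0, 0], [0, 0, 0, 0, 0, 0], [0, 0, 0, 0, 0, 0]])

```text
time: 4.95
tool_pos: [0.5014, -0.1039, 0.1155]
ee_rot: [-3.141, -0.0, -0.027]
wrist_force: [-0.2, -0.5, -0.7]
width: 0.0006
finger_force: 0.0
```

```bash
cat > k.py <<'E'
from h import *
o=get_obs(); print(o["time"],o["tool_pos"],o["wrist_force"])
for n in("wrist","top"):
    s=snapshot(n); p=cloud(s).reshape(-1,3); p=p[(p[:,0]>.47)&(p[:,0]<.53)&(p[:,1]>o["tool_pos"][1]+.05)&(p[:,1]<.08)]
    g=p[(p[:,2]>.138)&(p[:,2]<.152)]; k=p[(p[:,2]>.157)&(p[:,2]<.175)]
    print(n,len(g),len(k),g[:,1].min() if len(g) else 0,g[:,1].max() if len(g) else 0,k.mean(0) if len(k) else 0)
    cv2.imwrite("pics/last_%s.png"%n,s["image"])
E
python3 k.py
```

```text
4.95 [ 0.50138391 -0.1038536   0.115501  ] [-0.18643532 -0.45137671 -0.7022581 ]
wrist 9719 1873 -0.053850484029151005 0.019079572345880688 [ 0.50350099 -0.03706927  0.16336033]
top 92 0 -0.051896867013918505 0.015775298226293234 0
```

>>> drive_tool(commands=[[0, -0.1, 0, 0, 0, 0], [0, -0.1, 0, 0, 0, 0], [0, -0.1, 0, 0, 0, 0], [0, -0.1, 0, 0, 0, 0], [0, -0.05, 0, 0, 0, 0], [0, -0.05, 0, 0, 0, 0], [0, -0.05, 0, 0, 0, 0], [0, -0.05, 0, 0, 0, 0], [0, 0, 0, 0, 0, 0]])

```text
time: 6.18
tool_pos: [0.5021, -0.0806, 0.1155]
ee_rot: [3.141, -0.0, -0.027]
wrist_force: [-0.2, -3.2, 0.5]
width: 0.0009
finger_force: 1.5
```

```bash
python3 k.py
```

```text
6.175 [ 0.50208719 -0.08062092  0.11551614] [-0.20014261 -3.22195895  0.47954654]
wrist 9655 1967 -0.030609673203758878 0.041569649499245236 [ 0.50487506 -0.01508689  0.16522089]
top 83 0 -0.029382166895281232 0.038234951367526346 0
```

>>> drive_tool(commands=[[0, -0.03, 0, 0, 0, 0], [0, -0.03, 0, 0, 0, 0], [0, -0.03, 0, 0, 0, 0], [0, -0.03, 0, 0, 0, 0], [0, -0.03, 0, 0, 0, 0], [0, -0.03, 0, 0, 0, 0], [0, 0, 0, 0, 0, 0]])

```text
time: 7.15
tool_pos: [0.502, -0.0729, 0.1154]
ee_rot: [-3.141, 0.0, -0.027]
wrist_force: [-1.0, 0.7, 0.1]
width: 0.0006
finger_force: 0.0
```

```bash
python3 k.py
```

```text
7.15 [ 0.50204686 -0.07288566  0.11538659] [-0.95558063  0.67755883  0.09137052]
wrist 10126 1726 -0.022883979991166398 0.05288991297326395 [ 0.50397425 -0.00052586  0.16150404]
top 105 0 -0.022674254469679016 0.05105482412992469 0
```

It snapped in: the guard jumped 6 mm ahead of the fingers to y ≈ 0, the knob dropped from 165 to 161.5 mm, and the force fell to nothing. I draw back.

>>> drive_tool(commands=[[0, 0.3, 0, 0, 0, 0], [0, 0.5, 0, 0, 0, 0], [0, 0.5, 0, 0, 0, 0], [0, 0, -0.7, 0, 0, 0], [0, 0, -1, 0, 0, 0], [0, 0, -1, 0, 0, 0], [0, 0, -1, 0, 0, 0], [0, 0, -1, 0, 0, 0], [-0.7, 0.7, 0, 0, 0, 0], [-0.7, 0.7, 0, 0, 0, 0], [-0.7, 0.7, 0, 0, 0, 0], [0, 0, 0, 0, 0, 0], [0, 0, 0, 0, 0, 0]])

```text
time: 8.88
tool_pos: [0.4147, -0.2072, 0.3035]
ee_rot: [-3.141, -0.0, -0.028]
wrist_force: [0.8, 0.0, -0.1]
width: 0.0006
finger_force: 0.0
```

```bash
sed -i 's/o\["tool_pos"\]\[1\]+.05/-.07/' k.py; python3 k.py; python3 -c "
import cv2;i=cv2.imread('pics/last_top.png')[100:220,180:375];cv2.imwrite('pics/f.png',cv2.resize(i,None,fx=4,fy=4))"
```

```text
8.875 [ 0.41467225 -0.20720103  0.30352298] [ 0.84714039  0.01410082 -0.13191576]
wrist 3274 433 -0.0544250060184898 0.03821229418059196 [ 0.50258771 -0.00067059  0.16164087]
top 265 20 -0.0520883588199514 0.051053132417944416 [ 0.50448448 -0.0026896   0.16157122]
```

View pics/f.png

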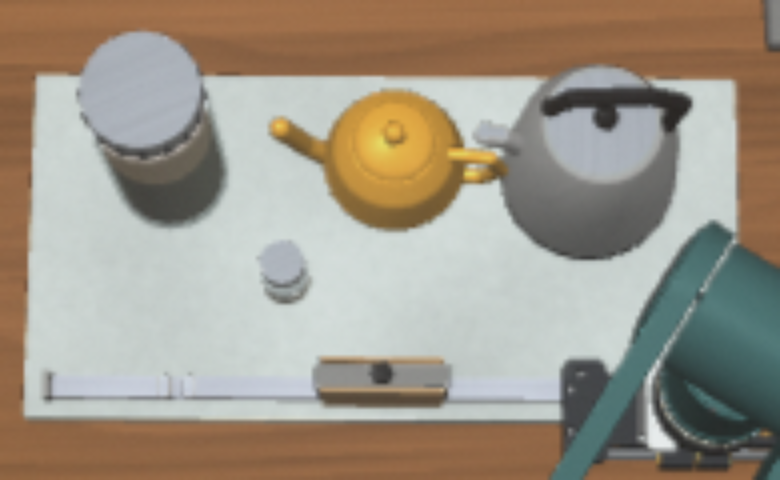

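The guard sits in front of the teapot, with its knob at (381,372). Nothing else has moved and the arm is clear.

```bash
python3 -c "
from bench import close_job; print(close_job())"
```

```text
the job is handed in; nothing more can be done
None
```

The guard is clicked into the middle notch in front of the small mustard teapot, pushed only by its right end; the arm is drawn back clear, nothing else on the shelf moved in the final top view, and the job is handed in at about 9 s.

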